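# Hold a facade fin in the flash-cure box

## Task

The facade fin with the red band has to go into the flash-cure box: swing the yellow brace away from over the slot until it clicks into its open end detent, then pick up the red-banded fin by its wooden grip and lower it through the slot until its red band is level with the roof of the box. Finish while still holding the fin there upright by its grip, hanging in the slot without being pressed hard against the box. Leave the blue-banded fin, the cup and the screwdriver where they are.

Things in the scene. Friction and masses are not known exactly. Their poses are not given: they have to be found in the camera images.
- fin: the fin to be cured: white upright blade 50 mm (its x) by 10 mm (y) by 72 mm tall, a red band around it 45 to 59 mm above its foot; on top a wooden grip 56 (x) by 20 mm (y), 72 to 104 mm above the foot, with a red mark on top. Origin: centre of the foot; z up. About 80 g. The same after half a turn. It starts standing in one of the rack's two grooves
- fin_band (a point): centre of the red band, inside the blade, 52 mm above the fin's foot; axes as the fin's
- spare_fin: a fin of the same shape and size with a blue band and mark, standing in the rack's other groove; to be left alone. Origin: centre of its foot
- rack: wooden block fixed to the table, 190 mm (its x) by 60 mm (y) by 40 mm high, with two grooves in its top, 52 by 12 mm and 28 mm deep, long way along the rack's x, centred at x = -45 and +45 mm. The fins' feet stand on the groove floors, 12 mm above the table. Origin: centre of the underside
- cure_box: flash-cure box fixed to the table, white with amber windows, 150 mm (its x) by 200 mm (y) by 120 mm high, hollow; the roof is 10 mm thick and flat. Origin: centre of the underside. It may stand to the left or the right
- slot (a point): centre of the slot, at the top face of the roof (120 mm above the table), at x = 0, y = -30 mm of the box. The slot is 52 mm along its x and 12 mm along its y (2 mm more than the blade each way), with 2 mm bevelled edges, right through the roof; below it the box is empty for 102 mm. Axes as the box's; x is the long way of the slot
- brace (a joint): angle of the yellow swing brace: 0 = straight across the slot, 1.55 = end stop, open; starts at 0 to 0.45, over the slot. It grows clockwise seen from above, the knob going towards the box's -x side. Light friction (under 0.5 N at the knob) to 1.2; then a sprung ball climbs a ridge (about 2 N), crest at 1.40, and snaps to the stop at 1.55 and stays. Let go before the crest it may roll back
- brace_hinge (a point): the hinge axis of the brace, on the top face of the roof, at x = 0, y = +50 mm of the box; axes as the box's
- brace_knob (a point): centre of the top face of the black upright knob on the brace: 18 mm in diameter, 36 mm tall, 80 mm from the hinge axis; its top is 51 mm above the roof (171 mm above the table), the brace's yellow plate (64 by 34 mm around the knob) has its top 15 mm above the roof
- cup: white open cup, 72 mm wide and 85 mm tall, a bystander. Origin: centre of the underside
- screwdriver: yellow-handled screwdriver, 180 mm long, lying on the table between rack and box, a bystander
Things that resemble listed ones, but are neither listed nor needed, are in the scene too. Leave any purple look-alike of the cure_box alone.

How it is judged:
On the way, in this order (a step that is already met when the one before it is completed fails the run):
1. the brace is swung open and seated in its end detent (value of joint brace above 1.49 rad and velocity of joint brace below 0.2 rad/s), for 0.3 s.
2. the fin's red band comes down over the slot, its blade inside (horizontal distance between fin_band and slot below 0.006 m and z of fin_band in the frame of slot below 0.03 m and angle between the x axis of fin and the x axis of slot, either way round below 0.12 rad), for 0.1 s.
At the end, for the whole second after the job is handed in: the fingers hold the red-banded fin (over 2 N) still, upright within 0.1 rad, in the slot (within 5 mm, 0.1 rad), the middle of its red band within 9 mm of the roof's top face in height, pressing on the box with under 8 N; brace still seated open (above 1.49) (z of fin_band in the frame of slot between -0.009 and 0.009 m and horizontal distance between fin_band and slot below 0.005 m and angle between the x axis of fin and the x axis of slot, either way round below 0.1 rad and angle between fin's own z axis and vertical below 0.1 rad and linear speed of fin below 0.02 m/s and contact force between the fingers and fin above 2 N and contact force between fin and cure_box below 8 N and value of joint brace above 1.49 rad); the arm keeps its last pose, push and grip.
It fails at once if the blue-banded fin is disturbed (moved over 20 mm) (distance of spare_fin from where it was at the start of the episode above 0.02 m).
It fails at once if the cup is disturbed (moved over 25 mm) (distance of cup from where it was at the start of the episode above 0.025 m).
It fails at once if the screwdriver is disturbed (moved over 25 mm) (distance of screwdriver from where it was at the start of the episode above 0.025 m).
It also fails if it takes over 64 s, if anything falls off the work surface, if the arm or the gripper's body presses on something with over 40 N, if the wrist force passes 120 N, or if a joint passes its speed limit or range.

## Robot

A 7-joint arm with a two-finger parallel gripper is mounted at the origin on the work surface. World frame = base frame: x ahead of the robot, y to its left, z up, the work surface at z = 0. Lengths are in m, angles in rad, forces in N, time in s.
With the tool pointing down it reaches from about 0.425 to 0.875 m from the base axis. Payload 4.7 kg.
Tool frame: the origin (TCP) lies at the very end of the fingers, on their centre line; the grasp point (between the pads) lies 19 mm behind it; z points along the fingers, y is the line along which they close (so a half turn about z gives the same grasp; the last joint's range is limited). The gripper opens to 87 mm and grips with 3 to 60 N. Pads are 19 mm wide; open, the fingers measure 117 mm over their backs; the gripper's body (75 mm by 190 mm) begins 51 mm behind the grasp point.
Start: joints at [1.203, 0.321, -0.07, 1.45, 0.023, 1.371, -0.057], TCP at [0.242, -0.603, 0.223] pointing down, gripper open.
Joint ranges: [-2.86, 2.86], [-0.3, 2.09], [-1.38, 1.24], [0.06, 2.45], [-1.56, 4.7], [0.09, 2.05], [-2.69, 2.69]. Speed limits (rad/s): [2.57, 2.57, 3.14, 3.14, 3.14, 3.14, 3.14].

## Interface

Orientations are given as a rotation vector (axis times angle).
In Python, from bench import get_state, get_image, get_calibration, close_job gives the robot as it stands.
- The arm moves only by the shell command python3 -m crank 'ROWS' [FORCE]. ROWS is JSON, a list of rows, each a list of 5 numbers: the opening, from 0 (shut) to 1 (fully open), then the shift along the world's x, y, z in units of 0.2 m (1.0 is 0.2 m), then the turn about the world's z in units of 2 pi rad (1.0 is 2 pi rad). A call has 1 to 5 rows; each row is the pose to reach, as a shift and turn from the pose commanded when the call began, turning the shorter way round; what a row does not reach only later rows make up. A row lasts 1/8 s, in which the tool goes at most 62.5 mm and 10.7 degrees, less where a joint would pass 70% of its speed; a pose out of reach is approached as far as the arm can. A call with a number of a shift or a turn outside -1 to 1 is refused whole. A call with a gripper value outside its range is refused whole. The fingers move at their own pace and stop on an object; FORCE is the grip in N (left out, the last holds). Time passes only in rows, so rows that repeat a pose let the fingers close. It gives the time, the measured TCP pose, the force, the opening and the grip force at its end, in the units of the state.
- get_state(): the state, without advancing time (a new reading comes with each control period).
- get_image(name): name is "scene" or "top" or "wrist"; returns the picture (420x560x3 uint8, red, green, blue); there is no depth.
- get_calibration(name): a dict with "fovy" (degrees; the focal length in pixels is half the picture's height over the tangent of half this angle, whatever the lens; pixels are square), "cx", "cy" (the principal point, pixels), "k1" (the pictures are not rectified: a ray, as slopes to the right and down, at radius r is drawn at 1 + k1 r^2 times it, then the intrinsics apply), "R" (3x3) and "t" (3): a world point X has camera coordinates R X + t. Camera axes: x right, y down, z forward; pixel columns grow to the right and rows downward; lengths in m; the calibration is good to about 2 mm. A picture is of the moment at which its call begins: read the wrist's pose just before it. get_calibration takes no time and is no camera call; for the wrist camera it gives the pose at the moment of the call.
- close_job(): hands the job in; it is judged then, once.
The state is a dict: "time": time; "joint_positions": joint angles; "qd": joint speeds; "joint_torque": joint torques, N m; "position": TCP position; "tool_rot": TCP orientation; "ft_force": force on the tool from outside, world axes, zero at the start; "torque": the same for the moment, N m; "grip_width": opening from 0.0 (shut) to 1.0 (fully open); "grip_force": force on a finger pad.
Only numpy, scipy, OpenCV 4.12 (cv2) and the standard library are available. Lean on these libraries where they do the work, as an engineer would, in place of code of your own. Each camera call takes 0.05 s, during which the arm holds its last target. There are 200 camera calls.

## Working session

There is one attempt and no reset: what is moved stays moved. The work goes in short steps, Python scripts to look and compute and a shell command to move; the robot and the scene stay as the last step left them, time stands still between calls to the robot, and variables do not carry over. Pictures are saved under pics/ and viewed, at most 10 in all, crops included, and the job is handed in when it is done.

```bash
mkdir -p pics; ls
cat > h.py <<'E'
import numpy as np,cv2
from bench import *
def snap(n,f):
    c=get_calibration(n); im=get_image(n); cv2.imwrite(f'pics/{f}.png',im[:,:,::-1]); np.save(f'pics/{f}.npy',c,allow_pickle=True); return im,c
def load(f): return np.load(f'pics/{f}.npy',allow_pickle=True).item()
def K(c):
    f=210/np.tan(np.radians(c['fovy'])/2); return np.array([[f,0,c['cx']],[0,f,c['cy']],[0,0,1.]])
def ray(c,uv):
    k=K(c); d=cv2.undistortPoints(np.array([[uv]],float),k,np.array([c['k1'],0,0,0.]))[0,0]
    R=np.array(c['R']);return -R.T@np.array(c['t']), R.T@np.array([d[0],d[1],1])
def atz(c,uv,z):
    o,d=ray(c,uv); return o+d*(z-o[2])/d[2]
def proj(c,P):
    R=np.array(c['R']);return cv2.projectPoints(np.atleast_2d(np.array(P,float)),cv2.Rodrigues(R)[0],np.array(c['t'],float),K(c),np.array([c['k1'],0,0,0.]))[0][:,0]
def tri(obs):
    A=np.zeros((3,3));b=np.zeros(3)
    for c,uv in obs:
        o,d=ray(c,uv);d/=np.linalg.norm(d);M=np.eye(3)-np.outer(d,d);A+=M;b+=M@o
    return np.linalg.solve(A,b)
E
python3 - <<'E'
from h import *
for n in ['scene','top']:
    im,c=snap(n,n+'0'); print(n,c['fovy'],c['k1'],-np.array(c['R']).T@c['t'])
print(get_state())
E
```

```text
pics
scene 54.3241572191689 -0.08109081203939093 [ 1.19372054 -0.30829315  0.60749647]
top 52.82167261577191 0.04516467484707616 [0.44525013 0.02932963 0.92143937]
{'time': 0.1, 'joint_positions': array([ 1.20307992,  0.32175961, -0.07010685,  1.45160482,  0.02261862,
        1.37079473, -0.05691355]), 'qd': array([-1.21330308e-03, -2.92429041e-03, -5.03737906e-04, -2.08461600e-03,
       -3.33889413e-05, -1.44163622e-03,  6.87986185e-04]), 'joint_torque': array([-4.51598144e-04, -4.92569447e+01, -4.05682884e-01, -3.13396132e+01,
       -6.40230230e-02,  3.95070633e-02,  6.86712588e-05]), 'position': array([ 0.24196189, -0.60272703,  0.22153808]), 'tool_rot': array([-3.08281304e+00, -5.95854217e-01,  6.93792260e-04]), 'ft_force': array([0.03237936, 0.37599008, 0.18367311]), 'torque': array([-0.03054526, -0.00080948, -0.02388975]), 'grip_force': 0.0, 'grip_width': 1.001024895757842}
```

View pics/top0.png

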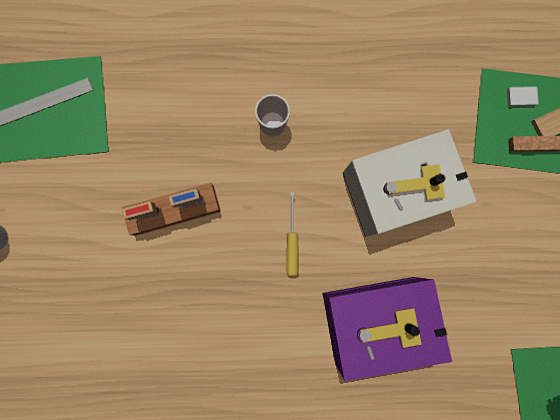

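View pics/scene0.png

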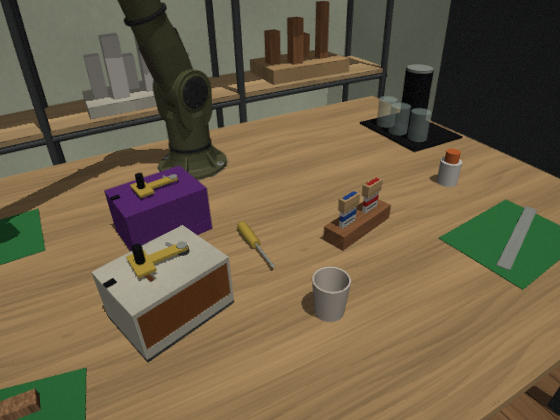

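The top view shows the red fin at (138,210), the blue fin at (184,197), the white box around (410,187) with its hinge at (390,188) and knob at (437,180), and the cup at (272,112). The screwdriver is at (292,235), and there's a purple look-alike box at (388,330). The scene view agrees: red fin (372,195), blue fin (348,208), white box (163,290).
Lookalikes: for the fin, red (138,210) against blue (184,197), so I choose red. For the box, white (410,187) against purple (388,330), so I choose white. I'll check both in one close crop.

Run:
```python
import cv2,numpy as np
t=cv2.imread('pics/top0.png');s=cv2.imread('pics/scene0.png')
def cr(i,x,y,w,h,k): return cv2.resize(i[y:y+h,x:x+w],None,fx=k,fy=k,interpolation=cv2.INTER_CUBIC)
# quadrants: 400x300 each
a=cr(t,340,125,140,105,400/140);b=cr(t,115,170,120,90,400/120)
c=cr(s,90,225,160,120,2.5);d=cr(s,310,165,100,75,4)
cv2.imwrite('pics/crop0.png',np.vstack([np.hstack([a[:300,:400],b[:300,:400]]),np.hstack([c[:300,:400],d[:300,:400]])]))
```

```text
(no output)
```

View pics/crop0.png

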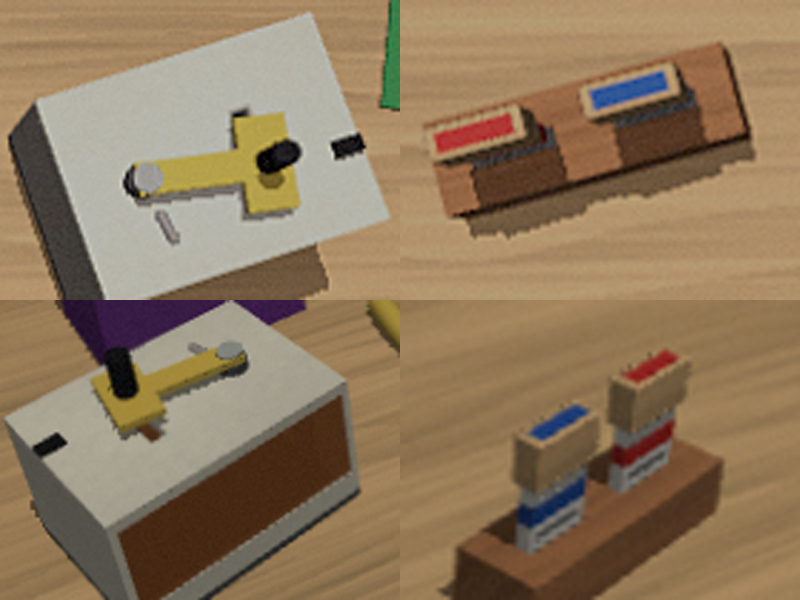

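```bash
cat > m.py <<'E'
from h import *
T,S=load('top0'),load('scene0')
A=lambda x,y:(340+x*140/400,125+y*140/400)
B=lambda x,y:(115+(x-400)*.3,170+y*.3)
C=lambda x,y:(90+x/2.5,225+(y-300)/2.5)
D=lambda x,y:(310+(x-400)/4,165+(y-300)/4)
p={}
for n,a,c in [('c++',(38,100),(345,382)),('c+-',(310,12),(107,528)),('c--',(390,215),(5,420)),('hinge',(149,176),(231,350)),('knob',(290,150),(116,353))]:
    p[n]=tri([(T,A(*a)),(S,C(*c))]); print(n,p[n].round(4))
for n,b,d in [('redmark',(474,132),(651,366)),('bluemark',(629,90),(558,421)),('rg r-up',(524,104),(610,378)),('rg l-low',(437,163),(692,362)) ]:
    p[n]=tri([(T,B(*b)),(S,D(*d))]); print(n,p[n].round(4))
for n,b in [('g0',(424,127)),('g1',(524,104)),('g2',(538,134)),('g3',(437,163))]: print(n,atz(T,B(*b),.116).round(4))
for n,b in [('rk0',(424,122)),('rk1',(720,44)),('rk2',(749,135)),('rk3',(455,215))]: print(n,atz(T,B(*b),.04).round(4))
print('slot end',atz(T,A(241,112),.118))
E
python3 m.py
```

```text
c++ [ 0.6332 -0.1256  0.1186]
c+- [ 0.6919 -0.3136  0.1191]
c-- [ 0.5512 -0.3586  0.1191]
hinge [ 0.5771 -0.1932  0.1368]
knob [ 0.5864 -0.2732  0.172 ]
redmark [0.5419 0.2884 0.1159]
bluemark [0.565  0.2016 0.1162]
rg r-up [0.5536 0.2535 0.1252]
rg l-low [0.5306 0.3213 0.1013]
g0 [0.5446 0.3155 0.116 ]
g1 [0.5571 0.2599 0.116 ]
g2 [0.5398 0.2517 0.116 ]
g3 [0.5239 0.3076 0.116 ]
rk0 [0.5571 0.3426 0.04  ]
rk1 [0.6044 0.1603 0.04  ]
rk2 [0.5464 0.142  0.04  ]
rk3 [0.499  0.3221 0.04  ]
slot end [ 0.62299165 -0.2643058   0.118     ]
```

```bash
python3 -m crank '[[0.6,0.86,0.825,0,0.104],[0.6,0.86,0.825,0,0.104],[0.6,0.86,0.825,0,0.104],[0.6,0.86,0.825,0,0.104],[0.6,0.86,0.825,0,0.104]]'
python3 -m crank '[[0.6,0.86,0.825,0,0.104],[0.6,0.86,0.825,0,0.104],[0.6,0.86,0.825,0,0.104],[0.6,0.86,0.825,0,0.104],[0.6,0.86,0.825,0,0.104]]'
```

```text
time: 0.72
position: [0.4187, -0.433, 0.2224]
tool_rot: [-2.721, -1.567, -0.004]
ft_force: [-0.1, -1.5, 0.6]
grip_width: 0.617
grip_force: 0.0
time: 1.35
position: [0.5887, -0.2683, 0.2219]
tool_rot: [-2.077, -2.355, -0.005]
ft_force: [-0.8, -0.1, -0.4]
grip_width: 0.603
grip_force: 0.0
```

Run:
```python
from h import *
im,c=snap('wrist','w1'); s=get_state(); print(s['position'],s['tool_rot'])
print(proj(c,[[.5864,-.2732,.171],[.5771,-.1932,.137],[.601,-.2707,.12]]))
im,c=snap('top','t1')
```

```text
[ 0.58677208 -0.2717897   0.22177955] [-2.08291365e+00 -2.35008356e+00 -2.06560711e-04]
[[275.67803369 237.28243433]
 [276.77414546 115.75027113]
 [293.85339193 213.64827763]]
```

View pics/w1.png

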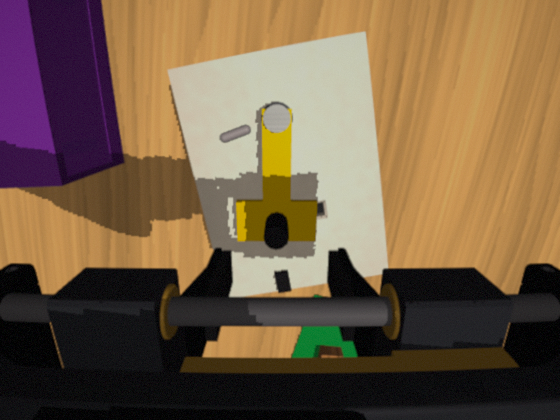

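Wrist view: the knob top is at about (276,236), where I predicted, and centred between the fingers. The hinge is at (277,118). Next I descend and cage the knob.

```bash
python3 -m crank '[[0.6,0,0,-0.375,0],[0.6,0,0,-0.375,0],[0.45,0,0,-0.375,0],[0.3,0,0,-0.375,0],[0.3,0,0,-0.375,0]]'
python3 - <<'E'
import numpy as np
from scipy.spatial.transform import Rotation
h=np.array([.5771,-.1935]);k0=-1.455
P=lambda a:h+.08*np.array([np.cos(a),np.sin(a)])
for a in np.linspace(k0,-2.816-.03,11): print(a.round(3),((P(a)-[.5864,-.2732])/.2).round(3),((a-k0)/2/np.pi).round(3))
E
```

```text
time: 2.08
position: [0.5872, -0.2738, 0.1498]
tool_rot: [2.085, 2.346, 0.001]
ft_force: [0.7, -1.2, -0.4]
grip_width: 0.355
grip_force: 0.0
-1.455 [-0.     0.001] 0.0
-1.594 [-0.056 -0.001] -0.022
-1.733 [-0.111  0.004] -0.044
-1.872 [-0.165  0.017] -0.066
-2.011 [-0.217  0.037] -0.089
-2.15 [-0.266  0.064] -0.111
-2.29 [-0.31   0.097] -0.133
-2.429 [-0.349  0.137] -0.155
-2.568 [-0.382  0.181] -0.177
-2.707 [-0.409  0.23 ] -0.199
-2.846 [-0.429  0.282] -0.221
```

```bash
python3 -m crank '[[0.3,-0.056,0,0,-0.022],[0.3,-0.111,0.004,0,-0.044],[0.3,-0.165,0.017,0,-0.066],[0.3,-0.217,0.037,0,-0.089],[0.3,-0.266,0.064,0,-0.111]]'
python3 -m crank '[[0.3,-0.044,0.033,0,-0.022],[0.3,-0.083,0.073,0,-0.044],[0.3,-0.116,0.117,0,-0.066],[0.3,-0.143,0.166,0,-0.088],[0.3,-0.163,0.218,0,-0.11]]'
python3 -m crank '[[0.3,0,0,0,0],[0.3,0,0,0,0]]'
python3 - <<'E'
from h import *
im,c=snap('top','t2')
cv2.imwrite('pics/t2c.png',cv2.resize(im[110:270,320:500,::-1],None,fx=3.3,fy=3.3,interpolation=cv2.INTER_CUBIC))
E
```

```text
time: 2.7
position: [0.5334, -0.2607, 0.149]
tool_rot: [2.765, 1.486, 0.002]
ft_force: [0.3, -0.8, 0.2]
grip_width: 0.299
grip_force: 0.2
time: 3.32
position: [0.5009, -0.2173, 0.1491]
tool_rot: [3.105, 0.462, 0.003]
ft_force: [0.3, -0.1, 0.6]
grip_width: 0.298
grip_force: 0.1
time: 3.58
position: [0.5009, -0.2172, 0.1483]
tool_rot: [3.105, 0.473, 0.002]
ft_force: [0.8, -0.6, 0.1]
grip_width: 0.304
grip_force: 0.0
```

View pics/t2c.png

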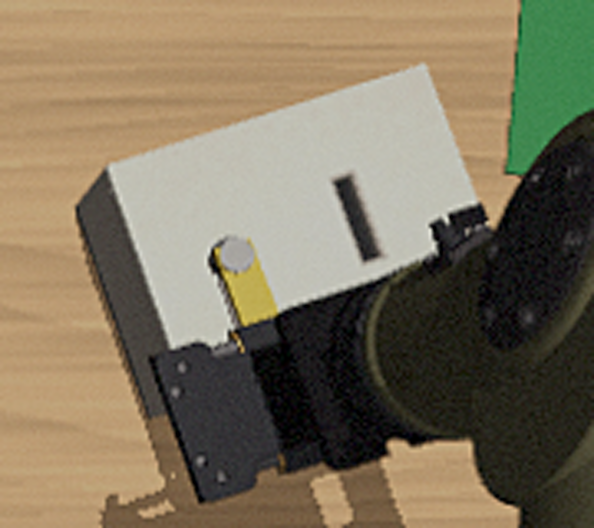

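The brace lies along the box's x with the arm over the knob, and the slot is uncovered, centred near (428,176) in the full top image. Next I rise, then measure the slot and the brace from two wrist places.

```bash
python3 -m crank '[[0.3,0,0,0.5,0],[0.3,0,0,0.5,0],[0.3,0,0,0.5,0],[0.3,0,0,0.5,0]]'
python3 - <<'E'
from h import *
a,_=snap('wrist','w2')
E
python3 -m crank '[[0.9,0.2,0,0.2,0],[0.9,0.2,0,0.2,0],[0.9,0.2,0,0.2,0],[0.9,0.2,0,0.2,0]]'
python3 - <<'E'
from h import *
b,c=snap('wrist','w3'); a=cv2.imread('pics/w2.png')
for f in ['w2','w3']:
    print(proj(load(f),[[.601,-.2707,.12],[.501,-.219,.171]]))
o=np.hstack([a[:300,80:],b[:300,80:,::-1]]); cv2.imwrite('pics/w23.png',cv2.resize(np.vstack([a[:300,160:],b[:300,160:,::-1]]),None,fx=1,fy=1))
E
```

```text
time: 4.12
position: [0.5001, -0.217, 0.2469]
tool_rot: [-3.106, -0.47, 0.001]
ft_force: [-0.3, -0.2, -0.5]
grip_width: 0.3
grip_force: 0.0
time: 4.68
position: [0.5392, -0.217, 0.2861]
tool_rot: [-3.105, -0.469, 0.004]
ft_force: [0.0, -0.2, 1.0]
grip_width: 0.67
grip_force: 0.0
[[374.27106247 109.67821807]
 [280.9598462  219.35867496]]
[[349.05575104 147.99988409]
 [268.22614719 243.8030461 ]]
```

View pics/w23.png

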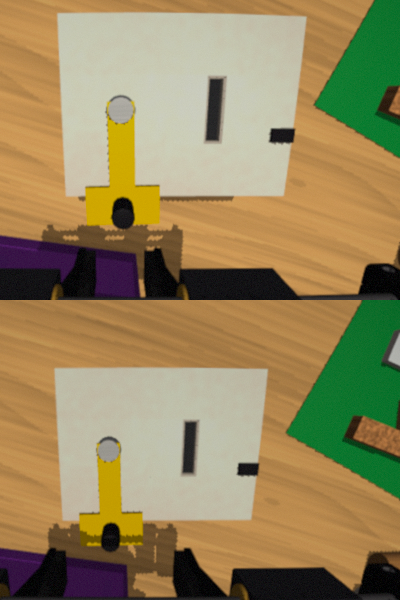

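Both wrist views show the slot open, at (375,109) in w2 and (350,147) in w3, within 1 px of prediction. The knob is at its predicted open spot. I'll refine the slot with a blob fit.

```bash
cat > slot.py <<'E'
from h import *
obs=[]
for f,(u,v) in [('w2',(375,109)),('w3',(350,147)),('t2',(428,176))]:
    c=load(f); g=cv2.imread(f'pics/{f}.png',0); h=45 if f!='t2' else 16
    w=g[v-h:v+h,u-h:u+h] if f!='t2' else g[v-h:v+h,u-h:u+h]
    m=(w<110).astype(np.uint8); n,L,st,ce=cv2.connectedComponentsWithStats(m)
    i=L[h,h]; pts=np.argwhere(L==i)[:,::-1].astype(np.float32); r=cv2.minAreaRect(pts)
    b=cv2.boxPoints(r)+[u-h,v-h]; W=np.array([atz(c,p,.120) for p in b]); ctr=W.mean(0)
    e=W[1]-W[0]; e2=W[2]-W[1]; l=e if np.linalg.norm(e)>np.linalg.norm(e2) else e2
    print(f,i,ctr.round(4),'len',np.linalg.norm(e),np.linalg.norm(e2),'yaw',np.arctan(l[1]/l[0])); obs.append((c,b.mean(0)))
print(tri(obs[:2]),tri(obs))
# hue-based knob/brace angle at open
E
python3 slot.py
python3 - <<'E'
from h import *
# red & blue grips in initial top: mark contours
g=cv2.imread('pics/top0.png');c=load('top0')
b=g[...,0].astype(int);r=g[...,2].astype(int);gg=g[...,1]
for n,m in [('red',(r>gg+80.)&(r>b+80)),('blue',(b>r+60)&(b>gg+40.))]:
    m=m.astype(np.uint8); m[:, :115]=0; m[:,230:]=0; m[:170]=0;m[260:]=0
    k,L,st,ce=cv2.connectedComponentsWithStats(m); i=1+st[1:,4].argmax()
    rr=cv2.minAreaRect(np.argwhere(L==i)[:,::-1].astype(np.float32)); W=np.array([atz(c,p,.116) for p in cv2.boxPoints(rr)]);e=W[1]-W[0];e2=W[2]-W[1]
    l=e if np.linalg.norm(e)>np.linalg.norm(e2) else e2
    print(n,rr,W.mean(0),'yaw',np.arctan2(l[1],l[0]))
E
```

```text
w2 1 [ 0.6009 -0.2705  0.12  ] len 0.05127449152847289 0.011543594898506883 yaw 0.29786900400591015
w3 1 [ 0.6014 -0.2706  0.12  ] len 0.05141416619224125 0.011664261095400884 yaw 0.2998783466189161
t2 1 [ 0.5999 -0.2689  0.12  ] len 0.011019665132141419 0.0502144078777669 yaw 0.3032100374642422
[ 0.60171062 -0.2712833   0.11634706] [ 0.60170362 -0.2725001   0.11109318]
red ((136.59886169433594, 209.5558624267578), (5.674050807952881, 23.338546752929688), 74.47589111328125) [0.54146806 0.28860545 0.116     ] yaw -1.3025724791327082
blue ((183.23585510253906, 196.57546997070312), (5.082340717315674, 22.115049362182617), 74.05460357666016) [0.565341   0.20157749 0.116     ] yaw -1.2960311000773745
```

```bash
python3 -m crank '[[0.8,0,0.9,0,0.09],[0.8,0,0.9,0,0.09],[0.8,0,0.9,0,0.09],[0.8,0,0.9,0,0.09]]'
python3 -m crank '[[0.8,0,0.9,0,0.09],[0.8,0,0.9,0,0.09],[0.8,0,0.9,0,0.09],[0.8,0,0.9,0,0.09]]'
python3 -m crank '[[0.8,0,0.725,-0.3,0.065],[0.8,0,0.725,-0.3,0.065],[0.8,0,0.725,-0.3,0.065],[0.8,0,0.725,-0.3,0.065],[0.8,0,0.725,-0.3,0.065]]'
python3 - <<'E'
from h import *
get_image('top'); s=get_state(); print(s['position'],s['tool_rot'])
im,c=snap('wrist','w4')
print(proj(c,[[.5417,.2885,.116],[.5653,.2016,.116]]))
E
```

```text
time: 5.22
position: [0.5397, -0.0307, 0.2878]
tool_rot: [-2.844, -1.332, -0.001]
ft_force: [-0.1, -1.0, -0.0]
grip_width: 0.797
grip_force: 0.0
time: 5.72
position: [0.539, 0.1479, 0.2874]
tool_rot: [-2.361, -2.069, -0.001]
ft_force: [-0.2, 0.6, -0.2]
grip_width: 0.803
grip_force: 0.0
time: 6.35
position: [0.5416, 0.2854, 0.2274]
tool_rot: [1.908, 2.494, -0.002]
ft_force: [0.7, 0.6, 0.4]
grip_width: 0.803
grip_force: 0.0
[0.5417596  0.28535585 0.22779414] [ 1.90854977e+00  2.49314428e+00 -1.08672934e-03]
[[280.83801164 201.88452235]
 [280.86276438 293.06186465]]
```

View pics/w4.png

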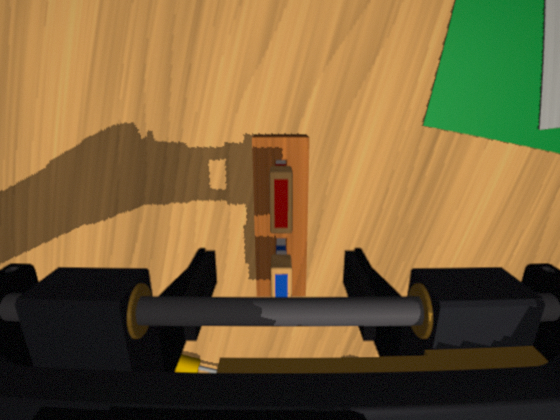

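Red grip at (281,201), as predicted, with its long side vertical in the image and square to the fingers; the blue fin at (281,285) is clear of the finger plane. I descend and grip.

```bash
python3 -m crank '[[0.8,0,0.015,-0.25,0],[0.8,0,0.015,-0.5,0],[0.8,0,0.015,-0.703,0],[0.8,0,0.015,-0.703,0],[0.8,0,0.015,-0.703,0]]' 25
python3 -m crank '[[0,0,0,0,0],[0,0,0,0,0],[0,0,0,0,0],[0,0,0,0,0],[0,0,0,0,0]]' 25
```

```text
time: 7.08
position: [0.5419, 0.2911, 0.0891]
tool_rot: [1.905, 2.496, 0.004]
ft_force: [-0.4, -0.1, 0.0]
grip_width: 0.799
grip_force: 0.0
time: 7.7
position: [0.5403, 0.2912, 0.087]
tool_rot: [1.904, 2.499, -0.0]
ft_force: [0.4, 0.3, 0.5]
grip_width: 0.319
grip_force: 0.0
```

```bash
python3 -m crank '[[0,0,0,0,0],[0,0,0,0,0],[0,0,0,0,0]]' 25
python3 -m crank '[[0,0,0,0.25,0],[0,0,0,0.5,0],[0,0,0,0.8,0],[0,0,0,0.8,0],[0,0,0,0.8,0]]' 25
```

```text
time: 8.07
position: [0.5403, 0.2912, 0.0869]
tool_rot: [-1.904, -2.499, 0.0]
ft_force: [-0.4, 0.0, 0.0]
grip_width: 0.226
grip_force: 25.0
time: 8.7
position: [0.5401, 0.2909, 0.2464]
tool_rot: [1.904, 2.499, -0.001]
ft_force: [0.6, -1.0, -1.8]
grip_width: 0.229
grip_force: 25.0
```

```bash
python3 -m crank '[[0,0.106,-0.935,0.1,-0.082],[0,0.106,-0.935,0.1,-0.082],[0,0.106,-0.935,0.1,-0.082],[0,0.106,-0.935,0.1,-0.082],[0,0.106,-0.935,0.1,-0.082]]'
python3 -m crank '[[0,0.106,-0.935,0,-0.082],[0,0.106,-0.935,0,-0.082],[0,0.106,-0.935,0,-0.082],[0,0.106,-0.935,0,-0.082],[0,0.106,-0.935,0,-0.082]]'
python3 -m crank '[[0,0.107,-0.935,0,-0.081],[0,0.107,-0.935,0,-0.081],[0,0.107,-0.935,0,-0.081],[0,0.107,-0.935,0,-0.081],[0,0.107,-0.935,0,-0.081]]'
python3 -m crank '[[0,0,0,0,0],[0,0,0,0,0]]'
python3 - <<'E'
from h import *
s=get_state(); p=s['position'];r=s['tool_rot'];print(p,r,'tool y yaw',2*np.arctan2(r[1],r[0])-np.pi/2)
w,cw=snap('wrist','w5'); S,cs=snap('scene','s5'); t,ct=snap('top','t5')
from scipy.spatial.transform import Rotation as Q
R=Q.from_rotvec(r).as_matrix()
print(proj(cw,[[.601,-.2706,.12]]),proj(cs,[[.601,-.2706,.12],p]),proj(ct,[[.601,-.2706,.12]]))
a=cv2.resize(S[160:310,60:260,::-1],(800,600),interpolation=cv2.INTER_CUBIC)
b=w[:,:,::-1]
cv2.imwrite('pics/s5c.png',np.hstack([cv2.resize(a,(400,300)),cv2.resize(b,(400,300))]))
E
```

```text
time: 9.32
position: [0.5607, 0.104, 0.2653]
tool_rot: [-2.476, -1.93, 0.003]
ft_force: [-0.8, 1.7, -0.3]
grip_width: 0.232
grip_force: 25.0
time: 9.95
position: [0.5827, -0.0802, 0.2659]
tool_rot: [-2.883, -1.241, 0.001]
ft_force: [0.9, 1.3, -0.9]
grip_width: 0.228
grip_force: 25.0
time: 10.58
position: [0.6052, -0.2662, 0.2665]
tool_rot: [-3.102, -0.477, -0.0]
ft_force: [-0.1, 0.7, -1.1]
grip_width: 0.229
grip_force: 25.0
time: 10.82
position: [0.6048, -0.2675, 0.2674]
tool_rot: [-3.105, -0.475, -0.001]
ft_force: [0.1, -0.3, -1.0]
grip_width: 0.228
grip_force: 25.0
[ 0.60476244 -0.2675158   0.26737557] [-3.10533276e+00 -4.75254398e-01 -8.51190267e-04] tool y yaw -7.550249214209609
[[280.27025926 200.09094004]] [[145.42864844 272.95756388]
 [128.97689866 203.97710818]] [[428.57624316 175.10767327]]
```

View pics/s5c.png

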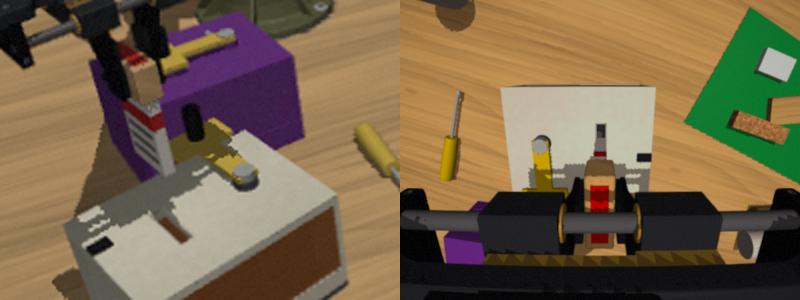

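The fin hangs upright over the open slot, with the brace open and its knob clear. I'll check the fin's in-hand offset against the model in one enlarged overlay.

Run:
```python
from h import *
from scipy.spatial.transform import Rotation as Q
r=np.array([-3.10533276,-.475254398,0]);p=np.array([.60476,-.26752,.26738]); 
yaw=-1.267-1.5708; ex=np.array([np.cos(yaw),np.sin(yaw),0]); ey=np.array([-ex[1],ex[0],0])
print(ex, Q.from_rotvec(r).as_matrix()[:,0])
foot=p+.003*ex+[0,0,-.0749]
def pts(L): return np.array([foot+a*ex+b*ey+[0,0,h] for a,b,h in L])
G=[(sx*.028,sy*.010,.104) for sx,sy in [(-1,-1),(1,-1),(1,1),(-1,1)]]
G0=[(sx*.028,sy*.010,.072) for sx,sy in [(-1,-1),(1,-1),(1,1),(-1,1)]]
F=[(sx*.025,sy*.005,0) for sx,sy in [(-1,-1),(1,-1),(1,1),(-1,1)]]
out=[]
for f,(u,v,w,h) in [('w5',(200,140,160,240)),('s5',(75,160,120,180))]:
    c=load(f); im=cv2.imread(f'pics/{f}.png'); k=600/h if f=='s5' else 2.5
    cr=cv2.resize(im[v:v+h,u:u+w],None,fx=k,fy=k,interpolation=cv2.INTER_CUBIC)
    for L,col in [(G,(0,255,0)),(G0,(255,255,0)),(F,(255,0,255))]:
        q=((proj(c,pts(L))-[u,v]+.5)*k).astype(np.int32); cv2.polylines(cr,[q],True,col,1)
        print(f,q.tolist())
    out.append(cv2.resize(cr,(400,600)))
cv2.imwrite('pics/ov.png',np.hstack(out))
```

```text
[-0.95420882 -0.29914133  0.        ] [9.54226832e-01 2.99083855e-01 1.55568909e-05]
w5 [[136, 263], [143, 524], [245, 524], [251, 263]]
w5 [[147, 202], [152, 429], [238, 429], [242, 202]]
w5 [[179, 131], [180, 286], [212, 286], [213, 131]]
s5 [[213, 105], [155, 65], [117, 81], [174, 122]]
s5 [[228, 164], [170, 122], [133, 138], [189, 182]]
s5 [[246, 287], [196, 246], [178, 254], [228, 296]]
```

View pics/ov.png

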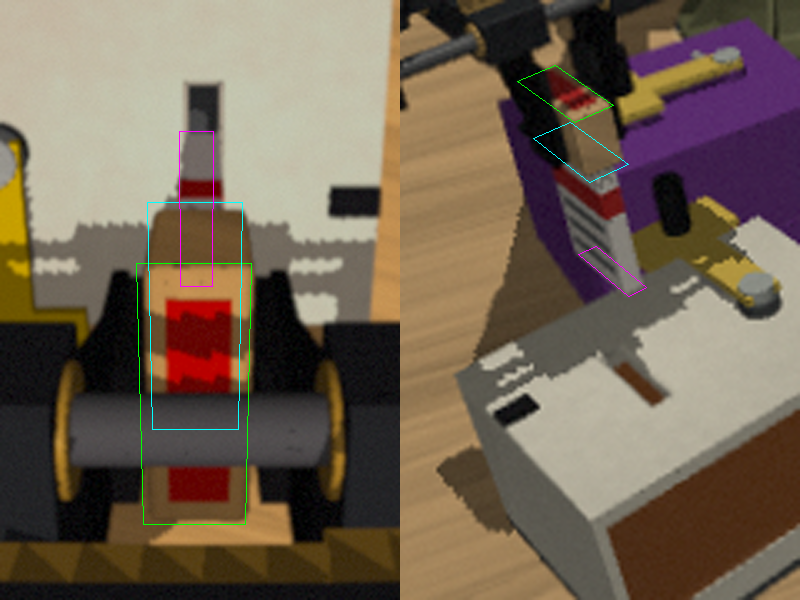

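In the overlay the fin model fits to about 1 mm. In the wrist half, the blade centre is at about column 201 and the slot at about 204.5, so the fin needs about 1.5–2 mm towards box -y. I'll correct, lower to just above the roof and re-measure with code.

```bash
python3 -m crank '[[0,-0.005,-0.01,-0.16,0],[0,-0.005,-0.01,-0.32,0],[0,-0.005,-0.01,-0.32,0],[0,-0.005,-0.01,-0.32,0]]'
python3 - <<'E'
from h import *
P=[]
for i in range(4):
    get_image('scene'); P.append(get_state()['position'])
print(np.round(P,4).tolist(),get_state()['ft_force'])
w,c=snap('wrist','w6');snap('scene','s6')
print(proj(c,[[.601,-.2706,.12]]))
u,v=np.round(proj(c,[[.601,-.2706,.12]])[0]).astype(int)
g=cv2.cvtColor(w,cv2.COLOR_RGB2GRAY)
for row in range(v-34,v+40,4): print(row,g[row,264:298].tolist())
E
```

```text
time: 11.48
position: [0.6038, -0.2719, 0.2045]
tool_rot: [3.105, 0.47, 0.003]
ft_force: [0.1, -0.0, -0.5]
grip_width: 0.229
grip_force: 25.0
[[0.6042, -0.272, 0.205], [0.6042, -0.2721, 0.2051], [0.6041, -0.2721, 0.205], [0.604, -0.272, 0.2047]] [ 0.29878505 -0.11958188 -0.24979634]
[[275.11235657 219.27923833]]
185 [188, 182, 166, 159, 165, 170, 169, 168, 170, 169, 165, 160, 166, 167, 168, 168, 169, 170, 163, 154, 155, 158, 172, 187, 191, 190, 189, 188, 189, 189, 188, 188, 189, 189]
189 [188, 180, 161, 146, 111, 57, 36, 34, 37, 34, 34, 35, 35, 35, 33, 38, 36, 31, 36, 79, 139, 152, 166, 186, 190, 190, 190, 190, 189, 188, 190, 189, 190, 189]
193 [193, 185, 161, 146, 110, 59, 35, 35, 39, 49, 71, 77, 78, 80, 79, 78, 79, 78, 79, 91, 120, 123, 135, 158, 184, 190, 189, 189, 189, 190, 188, 190, 188, 191]
197 [189, 185, 161, 150, 128, 78, 63, 66, 69, 81, 99, 103, 105, 103, 103, 105, 102, 106, 103, 103, 103, 105, 103, 130, 180, 191, 190, 190, 190, 189, 189, 188, 191, 191]
201 [192, 183, 162, 150, 127, 81, 62, 60, 51, 80, 100, 103, 105, 105, 102, 105, 106, 104, 105, 103, 104, 101, 103, 124, 17
[... 1538 characters left out ...]
8, 79, 82, 82, 83, 80, 79, 79, 79]
245 [91, 93, 90, 92, 92, 85, 90, 93, 93, 90, 90, 93, 89, 89, 90, 92, 90, 90, 84, 83, 87, 85, 89, 90, 89, 87, 91, 88, 89, 90, 88, 90, 87, 82]
249 [142, 143, 144, 144, 146, 147, 147, 146, 146, 148, 147, 147, 147, 147, 146, 146, 147, 144, 146, 147, 148, 146, 147, 146, 146, 146, 143, 146, 145, 145, 145, 147, 147, 143]
253 [146, 145, 147, 145, 146, 147, 147, 149, 150, 150, 151, 149, 153, 150, 150, 146, 148, 148, 148, 147, 150, 149, 149, 147, 150, 150, 149, 148, 151, 150, 149, 147, 150, 147]
257 [147, 145, 145, 146, 146, 148, 149, 150, 148, 151, 153, 151, 151, 149, 151, 150, 148, 148, 149, 147, 149, 150, 148, 151, 150, 150, 150, 149, 149, 149, 149, 149, 148, 147]
```

Run:
```python
from h import *
c=load('w6'); g=cv2.imread('pics/w6.png',0)
ex=np.array([.9547,.2975,0]); sl=np.array([.601,-.2706,.12]); p=np.array([.6041,-.272,.2049])
for e in (.026,.028): print('slot far',e,proj(c,sl+e*ex))
for d in (0,.003,.006): print('foot far d',d,[proj(c,p-d*ex+.025*ex+[0,0,-.0749+h])[0].round(1).tolist() for h in (0,.045,.059,.072)])
print('col271',g[180:200,271].tolist());print('col280',g[180:250,280].tolist())
print('R',cv2.imread('pics/w6.png')[205:250:2,280].tolist())
```

```text
slot far 0.026 [[274.89864758 187.18343152]]
slot far 0.028 [[274.88190362 184.63438972]]
foot far d 0 [[277.8, 188.3], [277.6, 205.9], [277.5, 213.0], [277.4, 220.6]]
foot far d 0.003 [[277.8, 192.3], [277.6, 210.6], [277.5, 218.0], [277.4, 225.9]]
foot far d 0.006 [[277.8, 196.2], [277.6, 215.3], [277.5, 223.0], [277.4, 231.2]]
col271 [184, 186, 185, 186, 182, 168, 142, 103, 55, 33, 35, 34, 32, 35, 38, 54, 63, 66, 64, 63]
col280 [186, 184, 187, 187, 181, 168, 141, 102, 55, 35, 33, 36, 50, 78, 100, 103, 105, 101, 104, 103, 103, 106, 102, 104, 104, 103, 102, 101, 103, 101, 98, 85, 56, 32, 33, 27, 30, 34, 48, 82, 101, 101, 103, 92, 75, 72, 72, 78, 79, 79, 82, 82, 83, 81, 81, 80, 78, 80, 79, 78, 80, 78, 77, 78, 80, 89, 111, 132, 141, 146]
R [[96, 101, 110], [96, 100, 108], [96, 99, 108], [75, 79, 103], [1, 8, 93], [0, 0, 92], [7, 7, 98], [67, 71, 112], [97, 100, 107], [79, 90, 103], [40, 69, 93], [43, 75, 100], [42, 76, 102], [44, 78, 107], [42, 77, 104], [42, 77, 102], [40, 77, 102], [41, 73, 103], [44, 74, 100], [43, 74, 101], [48, 85, 115], [71, 126, 169], [80, 139, 187]]
```

```bash
cat > chk.py <<'E'
from h import *
import sys
for i in range(2): get_image('top')
s=get_state();print(s['position'].round(4),s['ft_force'].round(2))
w,c=snap('wrist',sys.argv[1]); g=cv2.cvtColor(w,cv2.COLOR_RGB2GRAY)
for row in (187,189,191,193,195,199,205): print(row,g[row,260:300].tolist())
print('col280',g[180:230,280].tolist())
E
python3 -m crank '[[0,-0.0025,0.0165,0,0],[0,-0.0025,0.0165,0,0],[0,-0.0025,0.0165,0,0],[0,-0.0025,0.0165,0,0]]'; python3 chk.py w7
```

```text
time: 12.28
position: [0.6026, -0.2686, 0.203]
tool_rot: [3.106, 0.47, -0.0]
ft_force: [-1.0, -0.1, -1.2]
grip_width: 0.225
grip_force: 25.0
[ 0.6027 -0.2686  0.203 ] [ 0.38 -0.97 -1.31]
187 [187, 188, 188, 187, 188, 187, 190, 189, 189, 188, 177, 153, 144, 129, 109, 102, 103, 103, 104, 101, 96, 101, 103, 102, 103, 102, 101, 90, 98, 135, 146, 166, 185, 189, 189, 189, 190, 191, 188, 188]
189 [186, 188, 187, 188, 189, 189, 188, 190, 189, 189, 179, 160, 144, 105, 56, 36, 36, 33, 35, 33, 38, 38, 36, 37, 34, 31, 31, 38, 82, 139, 151, 165, 185, 191, 189, 187, 190, 191, 188, 191]
191 [189, 187, 188, 189, 190, 190, 189, 189, 192, 188, 176, 161, 144, 105, 56, 35, 36, 37, 36, 38, 35, 37, 38, 37, 37, 40, 37, 38, 82, 128, 130, 158, 185, 190, 188, 187, 189, 191, 190, 189]
193 [188, 189, 189, 190, 190, 188, 192, 189, 189, 189, 177, 159, 144, 108, 78, 76, 80, 79, 79, 81, 81, 81, 79, 80, 78, 78, 77, 65, 85, 138, 151, 163, 185, 190, 189, 189, 189, 189, 189, 186]
195 [189, 190, 189, 189, 188, 190, 190, 190, 191, 187, 179, 160, 141, 100, 96, 102, 104, 103, 103, 105, 106, 103, 103, 104, 102, 105, 100, 83, 88, 138, 151, 166, 184, 189, 186, 188, 191, 189, 190, 189]
199 [188, 189, 190, 187, 191, 190, 189, 190, 189, 189, 179, 160, 149, 125, 106, 103, 103, 103, 103, 104, 104, 102, 103, 104, 104, 104, 103, 94, 87, 135, 145, 171, 186, 189, 188, 188, 187, 189, 187, 188]
205 [188, 190, 190, 190, 188, 190, 190, 191, 190, 191, 187, 154, 112, 101, 102, 100, 104, 104, 102, 103, 105, 101, 102, 103, 107, 104, 104, 97, 95, 139, 153, 171, 185, 189, 190, 190, 189, 189, 191, 189]
col280 [187, 186, 187, 186, 181, 160, 127, 96, 52, 38, 37, 35, 49, 81, 102, 106, 101, 102, 104, 104, 103, 103, 102, 103, 104, 105, 103, 104, 101, 105, 105, 89, 56, 37, 31, 33, 32, 30, 53, 79, 100, 105, 100, 91, 74, 72, 75, 79, 79, 79]
```

The fin and slot now agree to about 0.5 mm in the wrist view. I insert it partway and watch the force.

```bash
python3 -m crank '[[0,0.0045,-0.001,-0.025,0],[0,0.0045,-0.001,-0.05,0],[0,0.0045,-0.001,-0.08,0],[0,0.0045,-0.001,-0.11,0],[0,0.0045,-0.001,-0.11,0]]'; python3 -m crank '[[0,0,0,0,0]]'
```

```text
time: 13.05
position: [0.6032, -0.2686, 0.1801]
tool_rot: [-3.106, -0.47, 0.002]
ft_force: [-0.4, 0.3, -0.2]
grip_width: 0.226
grip_force: 25.0
time: 13.18
position: [0.6036, -0.2688, 0.1811]
tool_rot: [3.106, 0.47, 0.0]
ft_force: [-0.7, 0.6, -0.5]
grip_width: 0.228
grip_force: 25.0
```

```bash
python3 -m crank '[[0,0,0,-0.05,0],[0,0,0,-0.1,0],[0,0,0,-0.15,0],[0,0,0,-0.19,0],[0,0,0,-0.19,0]]'; python3 -m crank '[[0,0,0,0,0],[0,0,0,0,0],[0,0,0,0,0]]'
python3 - <<'E'
from h import *
s,c=snap('scene','s9'); st=get_state(); print(st['position'],st['ft_force'],st['torque'])
cv2.imwrite('pics/s9c.png',cv2.resize(s[200:320,70:230,::-1],(800,600),interpolation=cv2.INTER_CUBIC))
print((proj(c,[[.601,-.2706,.12]])-[70,200])*5)
E
```

```text
time: 13.8
position: [0.6032, -0.2684, 0.1419]
tool_rot: [-3.105, -0.47, 0.002]
ft_force: [-0.8, -0.4, -0.1]
grip_width: 0.226
grip_force: 25.0
time: 14.18
position: [0.6037, -0.2688, 0.1434]
tool_rot: [3.106, 0.47, 0.001]
ft_force: [-0.5, -1.1, -0.9]
grip_width: 0.23
grip_force: 25.0
[ 0.60368433 -0.2688247   0.14331588] [-0.63487498 -0.51483681 -0.83806881] [ 0.05690332  0.05018871 -0.01227047]
[[377.1432422  364.78781938]]
```

View pics/s9c.png

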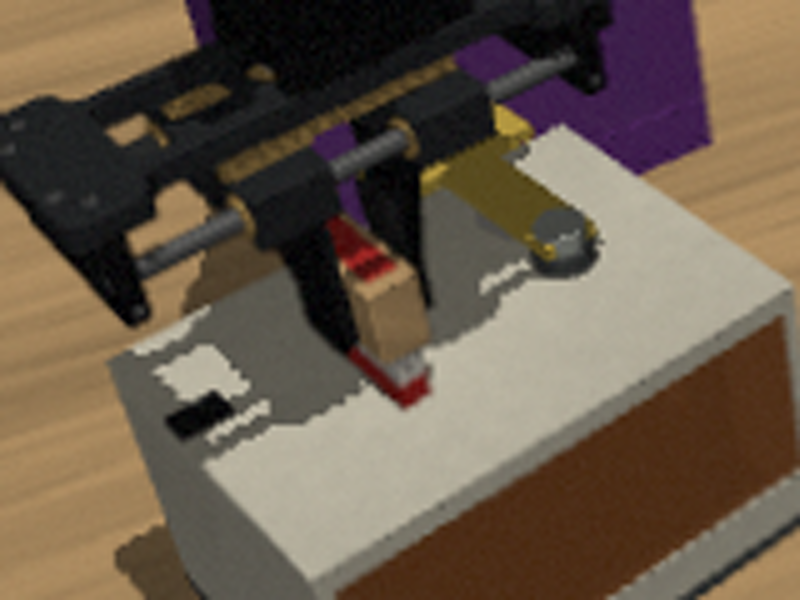

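The red band is half sunk at the roof line, at about (400,385) in the crop. The brace is open and the wrist force is about 1 N, so I'm handing in.

```bash
python3 -c "
from bench import *
print(close_job())"
```

```text
the job is handed in; nothing more can be done
None
```

The job is handed in at about 14 s with the brace swung open and the red-banded fin held upright in the slot, its band level with the roof and about 1 N on the wrist; the blue fin, cup and screwdriver were not touched, and no verdict was returned.

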